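# Line up the sanding drums by size

## Robot

A 6-joint arm with a two-finger parallel gripper is mounted at the origin on the work surface. World frame = base frame: x ahead of the robot, y to its left, z up, the work surface at z = 0. Lengths are in m, angles in rad, forces in N, time in s.
With the tool pointing down it reaches from about 0.35 to 0.975 m from the base axis. Payload 4.9 kg.
Tool frame: the origin (TCP) lies midway between the tips of the shut fingers; the grasp point (between the pads) lies 19 mm behind it; z points along the fingers, y is the direction in which the jaws open and shut (so a half turn about z gives the same grasp; the last joint's range is limited). The gripper opens to 85 mm and grips with 20 to 120 N. Pads are 22 mm wide; open, the fingers measure 114 mm over their backs; the gripper's body (76 mm by 85 mm) begins 54 mm behind the grasp point. The pads swing forward as they close: fully open they stand 13 mm farther back than shut.
Start: joints at [1.093, 0.053, 1.613, -0, 1.476, -0.119], TCP at [0.219, 0.585, 0.231] pointing down, gripper open.
Joint ranges: [-3.01, 3.01], [-1.01, 2.22], [0.06, 2.58], [-1.02, 4.17], [0.09, 2.62], [-3.14, 3.14]. Speed limits (rad/s): [2.57, 2.57, 3.14, 3.14, 3.14, 3.14].

## Interface

Orientations are given as a unit quaternion [w, x, y, z].
In Python, from plant import * gives the robot as it stands.
- The arm moves only by the tool step_arm, never from a script. Its argument "rows" is a list of rows, each an object of numbers: "claw": the closure, from -1 (fully open) to 1 (shut), so that 0 is half open; "x", "y", "z": the shift along the tool's x, y, z scaled (see below); "wx", "wy", "wz": the turn, a rotation vector about the tool's x, y, z scaled (see below). A call has exactly 8 rows; each row is the pose to reach, as a shift and turn from the pose commanded when the call began, along the tool's axes at that moment; what a row does not reach only later rows make up. The controller multiplies each number of a shift by 0.1 m and each number of a turn by 2 rad. A row lasts 1/8 s, in which the tool goes at most 62.5 mm and 10.7 degrees, less where a joint would pass 70% of its speed; a pose out of reach is approached as far as the arm can. A call with a number of a shift or a turn outside -1 to 1 is refused whole. A call with a gripper value outside its range is refused whole. The fingers move at their own pace and stop on an object; the grip force is fixed at half the most. Time passes only in rows, so rows that repeat a pose let the fingers close, or fill a call up. It gives the time, the measured TCP pose, the force and the opening at its end, in the units of the state.
- state(): the state, without advancing time (a new reading comes with each control period).
- grab_frame(name): name is "side" or "top"; returns the picture (384x512x3 uint8, red, green, blue); there is no depth.
- get_calibration(name): a dict with "fov_y" (degrees; the focal length in pixels is half the picture's height over the tangent of half this angle, whatever the lens; pixels are square), "cx", "cy" (the principal point, pixels), "T" (4x4, takes a point from camera to world coordinates). Camera axes: x right, y down, z forward; pixel columns grow to the right and rows downward; lengths in m; the calibration is good to about 2 mm. A picture is of the moment at which its call begins. get_calibration takes no time and is no camera call.
- job_done(): hands the job in, once; it reports no verdict.
The state is a dict: "time": time; "joint_pos": joint angles; "joint_vel": joint speeds; "joint_efforts": joint torques, N m; "tool_pos": TCP position; "tool_rot": TCP orientation; "contact_force": force on the tool from outside, world axes, zero at the start; "ft_torque": the same for the moment, N m; "gripper_width": opening from 0.0 (shut) to 1.0 (fully open).
Only numpy, scipy, OpenCV 4.12 (cv2) and the standard library are available. Lean on these libraries where they do the work, as an engineer would, in place of code of your own. Each camera call takes 0.05 s, during which the arm holds its last target.

## Task

Put the four sanding drums away on the plywood storage board: stand one upright and centred on each white mark, in order of thickness, the thinnest next to the red end stop and the thickest at the other end. Let go of them all, and leave the amber glass jar standing where it is.

Things in the scene. Friction and masses are not known exactly. Their poses are not given: they have to be found in the camera images.
- drum_26: Loose sanding drum standing upright on the bench: cylinder with reddish-brown abrasive side, black rubber top, steel washer (16 mm wide) and nut (10 mm wide) in the middle. 26 mm in diameter; the thinnest of the four. Cylinder 50 mm high, nut to 56 mm. Grip it on its side. About 60 g. Origin: centre of its underside; z up along its axis; yaw has no meaning.
- drum_36: Loose sanding drum standing upright on the bench: cylinder with reddish-brown abrasive side, black rubber top, steel washer (16 mm wide) and nut (10 mm wide) in the middle. 36 mm in diameter; the second thinnest of the four. Cylinder 50 mm high, nut to 56 mm. Grip it on its side. About 90 g. Origin: centre of its underside; z up along its axis; yaw has no meaning.
- drum_46: Loose sanding drum standing upright on the bench: cylinder with reddish-brown abrasive side, black rubber top, steel washer (16 mm wide) and nut (10 mm wide) in the middle. 46 mm in diameter; the second thickest of the four. Cylinder 50 mm high, nut to 56 mm. Grip it on its side. About 140 g. Origin: centre of its underside; z up along its axis; yaw has no meaning.
- drum_58: Loose sanding drum standing upright on the bench: cylinder with reddish-brown abrasive side, black rubber top, steel washer (16 mm wide) and nut (10 mm wide) in the middle. 58 mm in diameter; the thickest of the four. Cylinder 50 mm high, nut to 56 mm. Grip it on its side. About 200 g. Origin: centre of its underside; z up along its axis; yaw has no meaning.
- mark_a: White disc, 62 mm wide, black centre dot, painted flat on the plywood board: end mark on the -y side (robot's right). Marks lie in a row 75 mm apart. Origin: its centre, on the board's top, 15 mm above the bench; y along the row, x towards a low rail along the far edge (rises 10 mm above the board, 43 mm from the centre). Board fixed, 380 x 110 mm.
- mark_b: White disc, 62 mm wide, black centre dot, painted flat on the plywood board: the second mark from the -y end. Marks lie in a row 75 mm apart. Origin: its centre, on the board's top, 15 mm above the bench; y along the row, x towards a low rail along the far edge (rises 10 mm above the board, 43 mm from the centre). Board fixed, 380 x 110 mm.
- mark_c: White disc, 62 mm wide, black centre dot, painted flat on the plywood board: the third mark from the -y end. Marks lie in a row 75 mm apart. Origin: its centre, on the board's top, 15 mm above the bench; y along the row, x towards a low rail along the far edge (rises 10 mm above the board, 43 mm from the centre). Board fixed, 380 x 110 mm.
- mark_d: White disc, 62 mm wide, black centre dot, painted flat on the plywood board: end mark on the +y side (robot's left). Marks lie in a row 75 mm apart. Origin: its centre, on the board's top, 15 mm above the bench; y along the row, x towards a low rail along the far edge (rises 10 mm above the board, 43 mm from the centre). Board fixed, 380 x 110 mm.
- red_stop: Small red plastic end stop fixed on the board just beyond one end mark: 60 mm across the board, 18 mm along it, 12 mm high above the board. It may be at either end of the row (a like grey stop is at the other end), its centre about 55 mm from the centre of the nearest mark. Origin: centre of its underside, on the board's top face.
- jar: Loose amber glass jar with a blue lid, 56 mm in diameter and 65 mm high, standing among the drums. Not to be knocked over. Origin: centre of its underside, z up.
Things that resemble listed ones, but are neither listed nor needed, are in the scene too. Leave any green look-alike of the drum_46 alone.

How it is judged:
At the end, for the whole second after the job is handed in: Each drum stands upright (within 0.12 rad) on the board, at rest, its centre within 12 mm of its mark's centre: 26 mm drum on the mark next to the red stop, then 36, 46 and 58 mm in order towards the other end (((horizontal distance between red_stop and mark_a below 0.1 m and horizontal distance between drum_26 and mark_a below 0.012 m and horizontal distance between drum_36 and mark_b below 0.012 m and horizontal distance between drum_46 and mark_c below 0.012 m and horizontal distance between drum_58 and mark_d below 0.012 m) or (horizontal distance between red_stop and mark_d below 0.1 m and horizontal distance between drum_26 and mark_d below 0.012 m and horizontal distance between drum_36 and mark_c below 0.012 m and horizontal distance between drum_46 and mark_b below 0.012 m and horizontal distance between drum_58 and mark_a below 0.012 m)) and angle between each of drum_26, drum_36, drum_46, drum_58's own z axis and vertical below 0.12 rad and height (world z) of drum_26 between 0.01 and 0.021 m and linear speed of each of drum_26, drum_36, drum_46, drum_58 below 0.02 m/s and angular speed of each of drum_26, drum_36, drum_46, drum_58 below 0.2 rad/s and height (world z) of drum_36 between 0.01 and 0.021 m and height (world z) of drum_46 between 0.01 and 0.021 m and height (world z) of drum_58 between 0.01 and 0.021 m); the robot touches nothing.
It fails at once if the glass jar is knocked over or pushed more than 30 mm (angle between jar's own z axis and vertical above 0.5 rad or distance of jar from where it was at the start of the episode above 0.03 m).
It also fails if it takes over 96 s, if anything falls off the work surface, if the arm or the gripper's body presses on something with over 40 N, if the wrist force passes 120 N, or if a joint passes its speed limit or range.

## Working session

There is one attempt and no reset: what is moved stays moved. The work goes in short steps, Python scripts to look and compute and a tool call to move; the robot and the scene stay as the last step left them, time stands still between calls to the robot, and variables do not carry over. Pictures are saved under pics/ and viewed, and the job is handed in when it is done.

Besides the shell and the picture viewer there is one more tool, called after ">>>" by a JSON object that holds its "method" and its "body", one argument or row to a line. step_arm: Moves the arm, as the interface text tells. Shifts and turns lie within -1 to 1; 1 stands for 0.1 m of shift or 2 rad of turn. Its arguments: {"type":"object","properties":{"rows":{"type":"array"}},"required":["rows"]}

```bash
ls; mkdir -p pics; python3 - <<'E'
from plant import *
import cv2
for n in("side","top"):
    f=grab_frame(n); cv2.imwrite(f"pics/{n}0.png",cv2.resize(f[:,:,::-1],None,fx=1.5,fy=1.5)); cv2.imwrite(f"pics/{n}0raw.png",f[:,:,::-1]); c=get_calibration(n);print(n,c)
print(state())
E
```

```text
pics
side {'fov_y': 47.524525855238096, 'cx': 249.24598208480043, 'cy': 188.47615591297347, 'T': array([[-0.99273653, -0.08644968,  0.0836698 ,  0.44923304],
       [-0.11989089,  0.65295952, -0.74784359,  0.82850219],
       [ 0.01001784, -0.7524429 , -0.6585813 ,  0.77195584],
       [ 0.        ,  0.        ,  0.        ,  1.        ]])}
top {'fov_y': 44.40528001470325, 'cx': 245.4178760419436, 'cy': 187.12279241641846, 'T': array([[-0.0052184 , -0.98674659,  0.1621849 ,  0.3443396 ],
       [-0.99976226,  0.00171448, -0.02173691,  0.01471979],
       [ 0.02117076, -0.16225977, -0.98652094,  1.17763171],
       [ 0.        ,  0.        ,  0.        ,  1.        ]])}
{'time': 0.1, 'joint_pos': array([ 1.09299759e+00,  5.33362162e-02,  1.61417091e+00, -7.94879975e-06,
        1.47601686e+00, -1.18986875e-01]), 'joint_vel': array([-0.00023796, -0.00186211, -0.00404177,  0.00069562,  0.0015425 ,
        0.00095196]), 'joint_efforts': array([ 5.92703350e-05, -3.94901526e+01, -3.71362031e+01, -1.06938262e-04,
        3.89369830e-03,  8.40230967e-06]), 'tool_pos': array([0.21920407, 0.58468486, 0.23014934]), 'tool_rot': array([-2.80108743e-04,  1.78444611e-01,  9.83949485e-01, -9.24154421e-04]), 'contact_force': array([-0.2828109 , -0.892549  , -0.15305098]), 'ft_torque': array([-0.00523075, -0.05528374,  0.04460461]), 'gripper_width': 1.0012536164651866}
```

View pics/top0.png

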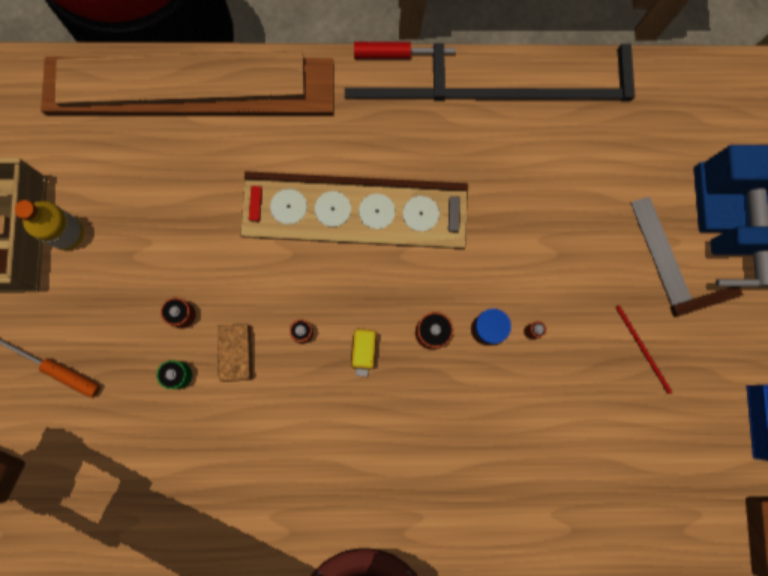

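View pics/side0.png

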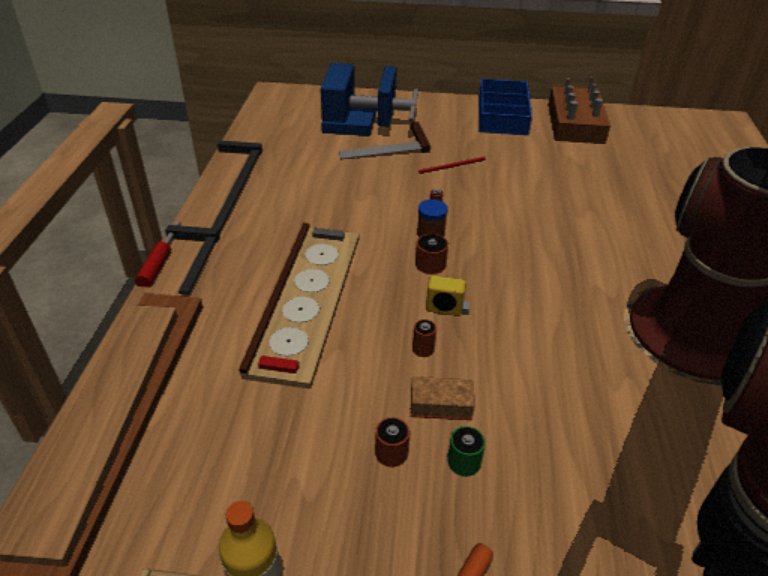

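```bash
cat > h.py <<'E'
import numpy as np,cv2
from plant import *
def cast(n,u,v,z):
    c=get_calibration(n);T=c['T'];f=192/np.tan(np.radians(c['fov_y']/2))
    d=T[:3,:3]@np.array([(u-c['cx'])/f,(v-c['cy'])/f,1.]);o=T[:3,3]
    return (o+d*(z-o[2])/d[2])
def proj(n,p):
    c=get_calibration(n);T=c['T'];f=192/np.tan(np.radians(c['fov_y']/2))
    q=T[:3,:3].T@(np.array(p)-T[:3,3]);return q[0]/q[2]*f+c['cx'],q[1]/q[2]*f+c['cy']
def blobs(n,mask,z,amin=15,amax=5000):
    k,l,s,c=cv2.connectedComponentsWithStats(mask.astype(np.uint8))
    for i in range(1,k):
        if amin<=s[i,4]<=amax: print(n,s[i],c[i].round(1),cast(n,*c[i],z).round(4))
E
python3 - <<'E'
from h import *
for n in("top","side"):
    im=cv2.imread(f"pics/{n}0raw.png");hsv=cv2.cvtColor(im,cv2.COLOR_BGR2HSV)
    H,S,V=[hsv[:,:,i].astype(int) for i in range(3)]
    print("white");blobs(n,(S<60)&(V>170),.015,60)
    print("steel/greyish");blobs(n,(S<70)&(V>80)&(V<=255),.053,8,90)
    print("black");blobs(n,(V<45),.05,15,600)
    print("abr");blobs(n,((H<9)|(H>172))&(S>110)&(V>50),.025,15,600)
    print("blue");blobs(n,(H>100)&(H<125)&(S>120),.065,100,900)
for n,(x,y,w,h) in {"top":(100,190,280,80),"side":(240,110,100,210)}.items():
    im=cv2.imread(f"pics/{n}0raw.png")[y:y+h,x:x+w]
    s=min(800//w,600//h);cv2.imwrite(f"pics/{n}crop.png",cv2.resize(im,None,fx=s,fy=s,interpolation=cv2.INTER_CUBIC))
E
```

```text
white
top [180 127  24  22 390] [191.7 137. ] [0.665  0.1251 0.015 ]
top [210 128  24  22 391] [221.3 138.5] [0.661  0.0498 0.015 ]
top [240 130  23  22 390] [250.9 140.2] [ 0.6566 -0.0256  0.015 ]
top [269 131  24  23 390] [280.2 141.9] [ 0.6522 -0.1002  0.015 ]
steel/greyish
top [274  32  15   3  43] [281.3  33. ] [ 0.9298 -0.1043  0.053 ]
top [296  32   7   3  21] [299.  33.] [ 0.9301 -0.1498  0.053 ]
top [488  96  18   1  18] [496.5  96. ] [ 0.762  -0.6474  0.053 ]
top [113 204   7   7  34] [115.8 207. ] [0.4816 0.3005 0.053 ]
top [197 217   7   7  37] [199.8 219.8] [0.4502 0.0996 0.053 ]
top [287 216   7   7  33] [290.  219.2] [ 0.4509 -0.1167  0.053 ]
top [356 216   7   7  38] [358.9 218.9] [ 0.4511 -0.2832  0.053 ]
top [  0 227  27  15  64] [ 13.1 234.4] [0.4172 0.5388 0.053 ]
top [111 246   6   7  37] [113.5 249.1] [0.3817 0.302  0.053 ]
top [237 246   8   5  34] [240.6 248. ] [0.3829 0.002  0.053 ]
black
top [272   0  20  25 189] [278.4  10.6] [ 0.9935 -0.0981  0.05  ]
top [421   0  19  20 132] [429.    5.1] [ 1.012  -0.4934  0.05  ]
top [425   0  33  26 254] [441.6  13.2] [
[... 5607 characters left out ...]
 [471.2 115.1] [-0.1277 -0.4739  0.025 ]
side [471 113   9  20  77] [475.5 123.2] [-0.1287 -0.4253  0.025 ]
side [278 156  21  13  38] [286.1 164.2] [ 0.4549 -0.1347  0.025 ]
side [ 90 161  23  27 285] [101.9 173.7] [ 0.9444 -0.0274  0.025 ]
side [422 208  24  29 320] [432.9 221.9] [0.0914 0.0434 0.025 ]
side [276 215  15   9  30] [282.3 220.6] [0.4515 0.0862 0.025 ]
side [172 237  27  11 163] [185.3 241.4] [0.6668 0.1813 0.025 ]
side [278 277  37   3  40] [295.5 277.8] [0.413  0.2517 0.025 ]
side [251 280  22  17  61] [261.  290.7] [0.482  0.2933 0.025 ]
blue
side [252  44  12  40 350] [257.   63.4] [ 0.5941 -0.6686  0.065 ]
side [279 133  19  14 223] [288.1 139.6] [ 0.4554 -0.197   0.065 ]
```

```bash
python3 - <<'E'
from h import *
im=cv2.imread("pics/top0raw.png")
out=cv2.resize(im[200:240,260:380],None,fx=6,fy=6,interpolation=cv2.INTER_CUBIC)
out2=cv2.resize(im[190:240,100:220],None,fx=6,fy=6,interpolation=cv2.INTER_CUBIC)
cv2.imwrite("pics/crops.png",np.vstack([out,out2]))
E
```

```text
(no output)
```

View pics/crops.png

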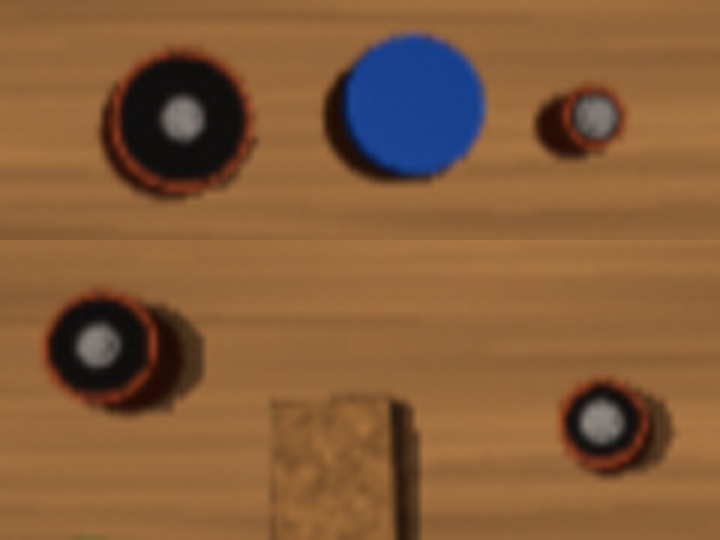

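View pics/sidecrop.png

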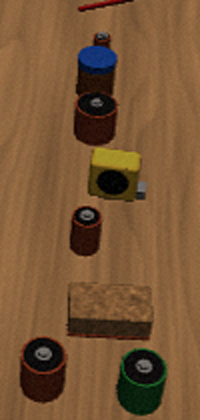

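>>> {"method": "step_arm", "body": {
  "rows": [
    {"claw":-1,"x":-0.2,"y":-0.1,"z":0.1,"wx":0,"wy":0,"wz":0.08},
    {"claw":-1,"x":-0.4,"y":-0.2,"z":0.2,"wx":0,"wy":0,"wz":0.17},
    {"claw":-1,"x":-0.6,"y":-0.3,"z":0.3,"wx":0,"wy":0,"wz":0.26},
    {"claw":-1,"x":-0.8,"y":-0.4,"z":0.4,"wx":0,"wy":0,"wz":0.35},
    {"claw":-1,"x":-1,"y":-0.5,"z":0.5,"wx":0,"wy":0,"wz":0.44},
    {"claw":-1,"x":-1,"y":-0.5,"z":0.6,"wx":0,"wy":0,"wz":0.53},
    {"claw":-1,"x":-1,"y":-0.5,"z":0.7,"wx":0,"wy":0,"wz":0.62},
    {"claw":-1,"x":-1,"y":-0.5,"z":0.7,"wx":0,"wy":0,"wz":0.634}
  ]
}}

```text
time: 1.1
tool_pos: [0.295, 0.5024, 0.1597]
tool_rot: [0.0, 0.726, 0.687, -0.001]
contact_force: [-0.5, -0.4, -0.5]
gripper_width: 1.0
```

```bash
cat >> h.py <<'E'
from scipy.spatial.transform import Rotation as Ro
def go(*t):
    s=state();q=s['tool_rot'];R=Ro.from_quat([q[1],q[2],q[3],q[0]]).as_matrix()
    print('t',round(s['time'],2),'pos',s['tool_pos'].round(4),'yang',np.degrees(np.arctan2(R[1,1],R[0,1])).round(2),'tilt',R[:,2].round(3),'w',round(s['gripper_width'],3),'F',s['contact_force'].round(1))
    for p in t: print(p,'units',((R.T@(np.array(p)-s['tool_pos']))/.1).round(3))
E
python3 - <<'E'
from h import *
go((.4815,.301,.115))
im=cv2.imread("pics/side0raw.png");hsv=cv2.cvtColor(im,cv2.COLOR_BGR2HSV)
S,V=hsv[:,:,1].astype(int),hsv[:,:,2]
blobs("side",(S<70)&(V>130),.015,60,900)
E
```

```text
t 1.1 pos [0.295  0.5024 0.1597] yang -3.18 tilt [-0.002 -0.002 -1.   ] w 1.0 F [-0.5 -0.4 -0.5]
(0.4815, 0.301, 0.115) units [-1.906  1.975  0.448]
side [203 163  23  13 234] [214.1 169. ] [ 0.6518 -0.0997  0.015 ]
side [196 179  24  16 270] [207.5 186.5] [ 0.6559 -0.0246  0.015 ]
side [188 198  25  17 315] [200.2 205.7] [0.66   0.0506 0.015 ]
side [180 218  26  19 371] [192.1 227. ] [0.664  0.1258 0.015 ]
```

>>> {"method": "step_arm", "body": {
  "rows": [
    {"claw":-1,"x":-0.15,"y":0.15,"z":0.05,"wx":0,"wy":0,"wz":0},
    {"claw":-1,"x":-0.3,"y":0.3,"z":0.1,"wx":0,"wy":0,"wz":0},
    {"claw":-1,"x":-0.45,"y":0.5,"z":0.15,"wx":0,"wy":0,"wz":0},
    {"claw":-1,"x":-0.6,"y":0.65,"z":0.2,"wx":0,"wy":0,"wz":0},
    {"claw":-1,"x":-0.75,"y":0.8,"z":0.25,"wx":0,"wy":0,"wz":0},
    {"claw":-1,"x":-0.9,"y":0.95,"z":0.3,"wx":0,"wy":0,"wz":0},
    {"claw":-1,"x":-0.95,"y":1,"z":0.35,"wx":0,"wy":0,"wz":0},
    {"claw":-1,"x":-0.95,"y":1,"z":0.35,"wx":0,"wy":0,"wz":0}
  ]
}}

```text
time: 2.1
tool_pos: [0.3902, 0.402, 0.1257]
tool_rot: [-0.0, 0.727, 0.687, -0.001]
contact_force: [0.2, -0.1, 1.2]
gripper_width: 0.996
```

>>> {"method": "step_arm", "body": {
  "rows": [
    {"claw":-1,"x":-0.15,"y":0.15,"z":0,"wx":0,"wy":0,"wz":0},
    {"claw":-1,"x":-0.3,"y":0.3,"z":0,"wx":0,"wy":0,"wz":0},
    {"claw":-1,"x":-0.5,"y":0.5,"z":0.05,"wx":0,"wy":0,"wz":0},
    {"claw":-1,"x":-0.65,"y":0.65,"z":0.1,"wx":0,"wy":0,"wz":0},
    {"claw":-1,"x":-0.8,"y":0.85,"z":0.1,"wx":0,"wy":0,"wz":0},
    {"claw":-1,"x":-0.95,"y":0.97,"z":0.1,"wx":0,"wy":0,"wz":0},
    {"claw":-1,"x":-0.95,"y":0.97,"z":0.1,"wx":0,"wy":0,"wz":0},
    {"claw":-1,"x":-0.95,"y":0.97,"z":0.1,"wx":0,"wy":0,"wz":0}
  ]
}}

```text
time: 3.1
tool_pos: [0.4812, 0.3028, 0.1163]
tool_rot: [-0.0, 0.727, 0.687, -0.0]
contact_force: [0.8, -1.0, 0.0]
gripper_width: 0.996
```

```bash
python3 - <<'E'
from h import *
go((.4815,.301,.015))
E
```

```text
t 3.1 pos [0.4812 0.3028 0.1163] yang -3.2 tilt [-0.  0. -1.] w 0.996 F [ 0.8 -1.   0. ]
(0.4815, 0.301, 0.015) units [-0.018  0.005  1.013]
```

>>> {"method": "step_arm", "body": {
  "rows": [
    {"claw":-1,"x":-0.02,"y":0,"z":0.2,"wx":0,"wy":0,"wz":0},
    {"claw":-1,"x":-0.02,"y":0,"z":0.4,"wx":0,"wy":0,"wz":0},
    {"claw":-1,"x":-0.02,"y":0,"z":0.6,"wx":0,"wy":0,"wz":0},
    {"claw":-1,"x":-0.02,"y":0,"z":0.8,"wx":0,"wy":0,"wz":0},
    {"claw":-1,"x":-0.02,"y":0,"z":0.95,"wx":0,"wy":0,"wz":0},
    {"claw":-1,"x":-0.02,"y":0,"z":1,"wx":0,"wy":0,"wz":0},
    {"claw":1,"x":-0.02,"y":0,"z":1,"wx":0,"wy":0,"wz":0},
    {"claw":1,"x":-0.02,"y":0,"z":1,"wx":0,"wy":0,"wz":0}
  ]
}}

```text
time: 4.1
tool_pos: [0.4823, 0.3009, 0.0172]
tool_rot: [0.0, 0.727, 0.687, 0.001]
contact_force: [-0.1, 0.5, 0.1]
gripper_width: 0.606
```

>>> {"method": "step_arm", "body": {
  "rows": [
    {"claw":1,"x":0,"y":0,"z":0,"wx":0,"wy":0,"wz":0},
    {"claw":1,"x":0,"y":0,"z":0,"wx":0,"wy":0,"wz":0},
    {"claw":1,"x":0,"y":0,"z":0,"wx":0,"wy":0,"wz":0},
    {"claw":1,"x":0,"y":0,"z":0,"wx":0,"wy":0,"wz":0},
    {"claw":1,"x":0,"y":0,"z":-0.05,"wx":0,"wy":0,"wz":0},
    {"claw":1,"x":0,"y":0,"z":-0.2,"wx":0,"wy":0,"wz":0},
    {"claw":1,"x":0,"y":0,"z":-0.4,"wx":0,"wy":0,"wz":0},
    {"claw":1,"x":0,"y":0,"z":-0.6,"wx":0,"wy":0,"wz":0}
  ]
}}

```text
time: 5.1
tool_pos: [0.4817, 0.3006, 0.0781]
tool_rot: [0.0, 0.727, 0.687, 0.0]
contact_force: [0.1, -0.1, -1.8]
gripper_width: 0.523
```

```bash
python3 - <<'E'
from h import *
go((.656,-.025,.115))
f=grab_frame("side");cv2.imwrite("pics/s1.png",f[:,:,::-1])
E
```

```text
t 5.1 pos [0.4817 0.3006 0.0781] yang -3.21 tilt [ 0.001  0.    -1.   ] w 0.523 F [ 0.1 -0.1 -1.8]
(0.656, -0.025, 0.115) units [-3.153  1.923 -0.368]
```

View pics/s1.png

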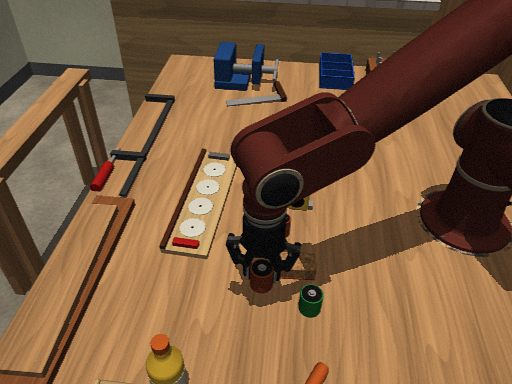

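>>> {"method": "step_arm", "body": {
  "rows": [
    {"claw":1,"x":-0.05,"y":0,"z":-0.15,"wx":0,"wy":0,"wz":0},
    {"claw":1,"x":-0.15,"y":0.1,"z":-0.25,"wx":0,"wy":0,"wz":0},
    {"claw":1,"x":-0.3,"y":0.2,"z":-0.35,"wx":0,"wy":0,"wz":0},
    {"claw":1,"x":-0.45,"y":0.3,"z":-0.4,"wx":0,"wy":0,"wz":0},
    {"claw":1,"x":-0.6,"y":0.4,"z":-0.4,"wx":0,"wy":0,"wz":0},
    {"claw":1,"x":-0.75,"y":0.5,"z":-0.4,"wx":0,"wy":0,"wz":0},
    {"claw":1,"x":-0.9,"y":0.57,"z":-0.4,"wx":0,"wy":0,"wz":0},
    {"claw":1,"x":-1,"y":0.64,"z":-0.4,"wx":0,"wy":0,"wz":0}
  ]
}}

```text
time: 6.15
tool_pos: [0.5399, 0.1959, 0.1159]
tool_rot: [-0.0, 0.727, 0.687, -0.0]
contact_force: [0.5, -0.1, -2.4]
gripper_width: 0.529
```

>>> {"method": "step_arm", "body": {
  "rows": [
    {"claw":1,"x":-0.13,"y":0.08,"z":0,"wx":0,"wy":0,"wz":0},
    {"claw":1,"x":-0.26,"y":0.16,"z":0,"wx":0,"wy":0,"wz":0},
    {"claw":1,"x":-0.39,"y":0.24,"z":0,"wx":0,"wy":0,"wz":0},
    {"claw":1,"x":-0.52,"y":0.32,"z":0,"wx":0,"wy":0,"wz":0},
    {"claw":1,"x":-0.65,"y":0.4,"z":0,"wx":0,"wy":0,"wz":0},
    {"claw":1,"x":-0.78,"y":0.48,"z":0,"wx":0,"wy":0,"wz":0},
    {"claw":1,"x":-0.9,"y":0.56,"z":0,"wx":0,"wy":0,"wz":0},
    {"claw":1,"x":-1,"y":0.64,"z":0,"wx":0,"wy":0,"wz":0}
  ]
}}

```text
time: 7.15
tool_pos: [0.5986, 0.0928, 0.1163]
tool_rot: [-0.0, 0.727, 0.687, -0.0]
contact_force: [-0.3, 0.6, -2.4]
gripper_width: 0.525
```

>>> {"method": "step_arm", "body": {
  "rows": [
    {"claw":1,"x":-0.13,"y":0.08,"z":0,"wx":0,"wy":0,"wz":0},
    {"claw":1,"x":-0.26,"y":0.16,"z":0,"wx":0,"wy":0,"wz":0},
    {"claw":1,"x":-0.39,"y":0.24,"z":0,"wx":0,"wy":0,"wz":0},
    {"claw":1,"x":-0.55,"y":0.32,"z":0,"wx":0,"wy":0,"wz":0},
    {"claw":1,"x":-0.7,"y":0.4,"z":0,"wx":0,"wy":0,"wz":0},
    {"claw":1,"x":-0.85,"y":0.5,"z":0,"wx":0,"wy":0,"wz":0},
    {"claw":1,"x":-1,"y":0.6,"z":0,"wx":0,"wy":0,"wz":0},
    {"claw":1,"x":-1,"y":0.64,"z":0,"wx":0,"wy":0,"wz":0}
  ]
}}

```text
time: 8.15
tool_pos: [0.6571, -0.011, 0.1164]
tool_rot: [0.0, 0.727, 0.686, 0.0]
contact_force: [0.9, 0.5, -2.2]
gripper_width: 0.522
```

```bash
python3 - <<'E'
from h import *
go((.656,-.025,.032))
E
```

```text
t 8.15 pos [ 0.6571 -0.011   0.1164] yang -3.3 tilt [ 0.  0. -1.] w 0.522 F [ 0.9  0.5 -2.2]
(0.656, -0.025, 0.032) units [-0.14  -0.003  0.844]
```

>>> {"method": "step_arm", "body": {
  "rows": [
    {"claw":1,"x":-0.08,"y":0,"z":0.1,"wx":0,"wy":0,"wz":0},
    {"claw":1,"x":-0.14,"y":0,"z":0.25,"wx":0,"wy":0,"wz":0},
    {"claw":1,"x":-0.14,"y":0,"z":0.4,"wx":0,"wy":0,"wz":0},
    {"claw":1,"x":-0.14,"y":0,"z":0.55,"wx":0,"wy":0,"wz":0},
    {"claw":1,"x":-0.14,"y":0,"z":0.7,"wx":0,"wy":0,"wz":0},
    {"claw":1,"x":-0.14,"y":0,"z":0.8,"wx":0,"wy":0,"wz":0},
    {"claw":1,"x":-0.14,"y":0,"z":0.84,"wx":0,"wy":0,"wz":0},
    {"claw":1,"x":-0.14,"y":0,"z":0.84,"wx":0,"wy":0,"wz":0}
  ]
}}

```text
time: 9.15
tool_pos: [0.6561, -0.0237, 0.0328]
tool_rot: [0.0, 0.727, 0.687, 0.0]
contact_force: [0.4, -0.3, -1.3]
gripper_width: 0.522
```

```bash
python3 - <<'E'
from h import *
go((.656,-.025,.032))
f=grab_frame("side");cv2.imwrite("pics/s2.png",cv2.resize(f[100:280,120:360,::-1],None,fx=3,fy=3))
E
```

```text
t 9.15 pos [ 0.6561 -0.0237  0.0328] yang -3.2 tilt [ 0.001 -0.    -1.   ] w 0.522 F [ 0.4 -0.3 -1.3]
(0.656, -0.025, 0.032) units [-0.013 -0.001  0.008]
```

View pics/s2.png

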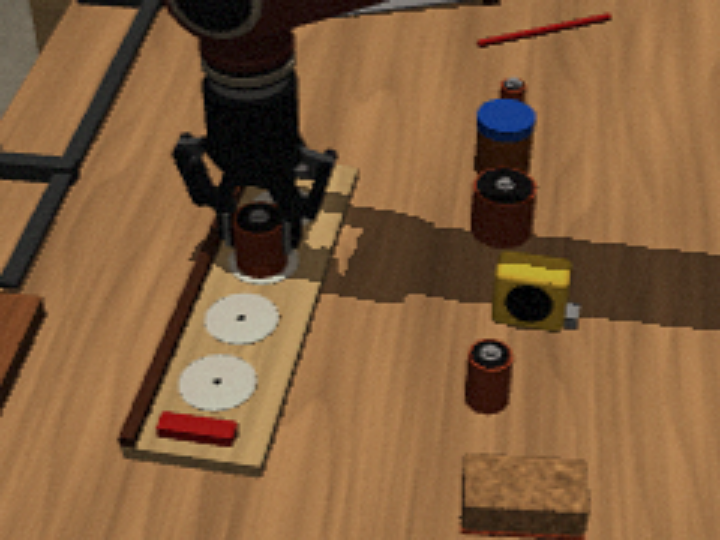

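>>> {"method": "step_arm", "body": {
  "rows": [
    {"claw":1,"x":-0.01,"y":0,"z":0.01,"wx":0,"wy":0,"wz":0},
    {"claw":-0.3,"x":-0.01,"y":0,"z":0.01,"wx":0,"wy":0,"wz":0},
    {"claw":-0.8,"x":-0.01,"y":0,"z":0.01,"wx":0,"wy":0,"wz":0},
    {"claw":-1,"x":-0.01,"y":0,"z":0.01,"wx":0,"wy":0,"wz":0},
    {"claw":-1,"x":-0.01,"y":0,"z":-0.1,"wx":0,"wy":0,"wz":0},
    {"claw":-1,"x":-0.01,"y":0,"z":-0.3,"wx":0,"wy":0,"wz":0},
    {"claw":-1,"x":-0.01,"y":0,"z":-0.55,"wx":0,"wy":0,"wz":0},
    {"claw":-1,"x":-0.01,"y":0,"z":-0.8,"wx":0,"wy":0,"wz":0}
  ]
}}

```text
time: 10.2
tool_pos: [0.6562, -0.0248, 0.1151]
tool_rot: [0.001, 0.727, 0.687, 0.001]
contact_force: [0.8, 0.3, -0.3]
gripper_width: 1.001
```

```bash
python3 - <<'E'
from h import *
go((.450,.100,.115))
f=grab_frame("side");cv2.imwrite("pics/s3.png",cv2.resize(f[100:280,120:360,::-1],None,fx=3,fy=3))
E
```

```text
t 10.2 pos [ 0.6562 -0.0248  0.1151] yang -3.21 tilt [ 0.002 -0.    -1.   ] w 1.001 F [ 0.8  0.3 -0.3]
(0.45, 0.1, 0.115) units [ 1.131 -2.128 -0.004]
```

View pics/s3.png

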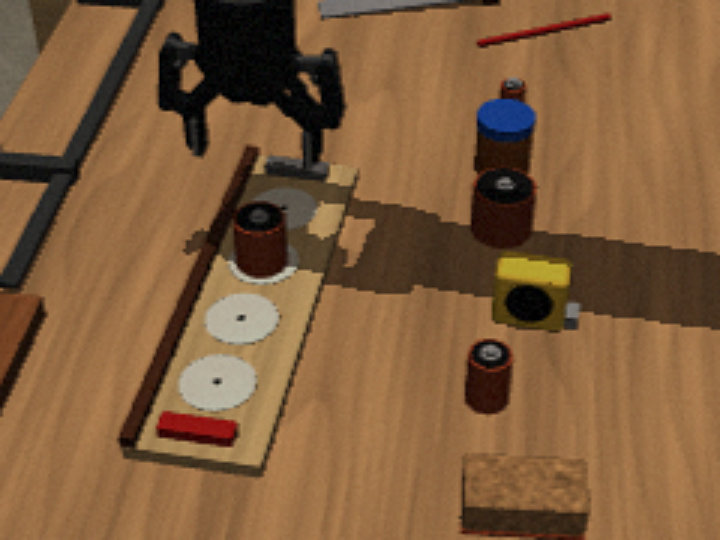

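>>> {"method": "step_arm", "body": {
  "rows": [
    {"claw":-1,"x":0.06,"y":-0.13,"z":0,"wx":0,"wy":0,"wz":0},
    {"claw":-1,"x":0.12,"y":-0.26,"z":0,"wx":0,"wy":0,"wz":0},
    {"claw":-1,"x":0.18,"y":-0.4,"z":0,"wx":0,"wy":0,"wz":0},
    {"claw":-1,"x":0.26,"y":-0.55,"z":0,"wx":0,"wy":0,"wz":0},
    {"claw":-1,"x":0.34,"y":-0.7,"z":0,"wx":0,"wy":0,"wz":0},
    {"claw":-1,"x":0.42,"y":-0.8,"z":0,"wx":0,"wy":0,"wz":0},
    {"claw":-1,"x":0.48,"y":-0.9,"z":0,"wx":0,"wy":0,"wz":0},
    {"claw":-1,"x":0.55,"y":-1,"z":0,"wx":0,"wy":0,"wz":0}
  ]
}}

```text
time: 11.25
tool_pos: [0.5583, 0.0362, 0.1125]
tool_rot: [0.0, 0.727, 0.687, 0.0]
contact_force: [0.3, 0.4, 0.5]
gripper_width: 0.999
```

>>> {"method": "step_arm", "body": {
  "rows": [
    {"claw":-1,"x":0.07,"y":-0.13,"z":0,"wx":0,"wy":0,"wz":0},
    {"claw":-1,"x":0.15,"y":-0.26,"z":0,"wx":0,"wy":0,"wz":0},
    {"claw":-1,"x":0.23,"y":-0.4,"z":0,"wx":0,"wy":0,"wz":0},
    {"claw":-1,"x":0.31,"y":-0.55,"z":0,"wx":0,"wy":0,"wz":0},
    {"claw":-1,"x":0.39,"y":-0.7,"z":0,"wx":0,"wy":0,"wz":0},
    {"claw":-1,"x":0.47,"y":-0.85,"z":0,"wx":0,"wy":0,"wz":0},
    {"claw":-1,"x":0.54,"y":-1,"z":0,"wx":0,"wy":0,"wz":0},
    {"claw":-1,"x":0.57,"y":-1,"z":0,"wx":0,"wy":0,"wz":0}
  ]
}}

```text
time: 12.25
tool_pos: [0.4612, 0.0988, 0.1122]
tool_rot: [0.0, 0.726, 0.687, 0.0]
contact_force: [-0.7, 0.8, 0.1]
gripper_width: 1.004
```

```bash
python3 - <<'E'
from h import *
go((.450,.100,.015))
E
```

```text
t 12.25 pos [0.4612 0.0988 0.1122] yang -3.16 tilt [ 0. -0. -1.] w 1.004 F [-0.7  0.8  0.1]
(0.45, 0.1, 0.015) units [ 0.006 -0.112  0.972]
```

>>> {"method": "step_arm", "body": {
  "rows": [
    {"claw":-1,"x":0,"y":-0.06,"z":0,"wx":0,"wy":0,"wz":0},
    {"claw":-1,"x":0,"y":-0.11,"z":0.15,"wx":0,"wy":0,"wz":0},
    {"claw":-1,"x":0,"y":-0.11,"z":0.35,"wx":0,"wy":0,"wz":0},
    {"claw":-1,"x":0,"y":-0.11,"z":0.55,"wx":0,"wy":0,"wz":0},
    {"claw":-1,"x":0,"y":-0.11,"z":0.75,"wx":0,"wy":0,"wz":0},
    {"claw":-1,"x":0,"y":-0.11,"z":0.9,"wx":0,"wy":0,"wz":0},
    {"claw":-1,"x":0,"y":-0.11,"z":0.97,"wx":0,"wy":0,"wz":0},
    {"claw":-1,"x":0,"y":-0.11,"z":0.97,"wx":0,"wy":0,"wz":0}
  ]
}}

```text
time: 13.25
tool_pos: [0.4508, 0.0988, 0.0148]
tool_rot: [-0.0, 0.727, 0.687, -0.0]
contact_force: [-0.1, -0.1, -0.8]
gripper_width: 1.0
```

>>> {"method": "step_arm", "body": {
  "rows": [
    {"claw":1,"x":0,"y":0,"z":0,"wx":0,"wy":0,"wz":0},
    {"claw":1,"x":0,"y":0,"z":0,"wx":0,"wy":0,"wz":0},
    {"claw":1,"x":0,"y":0,"z":0,"wx":0,"wy":0,"wz":0},
    {"claw":1,"x":0,"y":0,"z":0,"wx":0,"wy":0,"wz":0},
    {"claw":1,"x":0,"y":0,"z":0,"wx":0,"wy":0,"wz":0},
    {"claw":1,"x":0,"y":0,"z":0,"wx":0,"wy":0,"wz":0},
    {"claw":1,"x":0,"y":0,"z":-0.1,"wx":0,"wy":0,"wz":0},
    {"claw":1,"x":0,"y":0,"z":-0.3,"wx":0,"wy":0,"wz":0}
  ]
}}

```text
time: 14.25
tool_pos: [0.4495, 0.0988, 0.0444]
tool_rot: [-0.001, 0.727, 0.687, -0.001]
contact_force: [0.1, 0.2, -0.7]
gripper_width: 0.411
```

```bash
python3 - <<'E'
from h import *
go((.6605,.050,.115))
f=grab_frame("side");cv2.imwrite("pics/s4.png",cv2.resize(f[100:280,120:360,::-1],None,fx=3,fy=3))
E
```

```text
t 14.25 pos [0.4495 0.0988 0.0444] yang -3.21 tilt [-0.004 -0.    -1.   ] w 0.411 F [ 0.1  0.2 -0.7]
(0.6605, 0.05, 0.115) units [-0.369  2.131 -0.714]
```

View pics/s4.png

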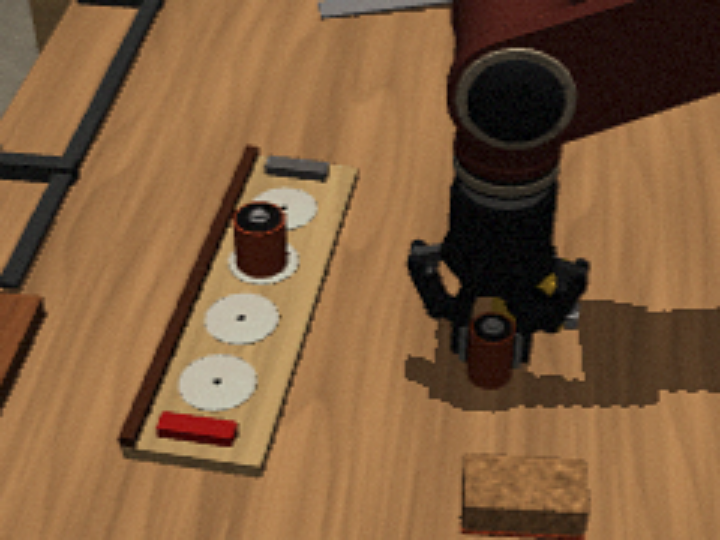

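>>> {"method": "step_arm", "body": {
  "rows": [
    {"claw":1,"x":0,"y":0.05,"z":-0.2,"wx":0,"wy":0,"wz":0},
    {"claw":1,"x":-0.05,"y":0.15,"z":-0.4,"wx":0,"wy":0,"wz":0},
    {"claw":1,"x":-0.1,"y":0.3,"z":-0.55,"wx":0,"wy":0,"wz":0},
    {"claw":1,"x":-0.12,"y":0.45,"z":-0.65,"wx":0,"wy":0,"wz":0},
    {"claw":1,"x":-0.14,"y":0.6,"z":-0.71,"wx":0,"wy":0,"wz":0},
    {"claw":1,"x":-0.16,"y":0.75,"z":-0.71,"wx":0,"wy":0,"wz":0},
    {"claw":1,"x":-0.18,"y":0.9,"z":-0.71,"wx":0,"wy":0,"wz":0},
    {"claw":1,"x":-0.18,"y":1,"z":-0.71,"wx":0,"wy":0,"wz":0}
  ]
}}

```text
time: 15.3
tool_pos: [0.5505, 0.0751, 0.1156]
tool_rot: [-0.0, 0.727, 0.687, -0.0]
contact_force: [0.0, -0.1, -0.3]
gripper_width: 0.405
```

>>> {"method": "step_arm", "body": {
  "rows": [
    {"claw":1,"x":-0.02,"y":0.13,"z":0,"wx":0,"wy":0,"wz":0},
    {"claw":1,"x":-0.05,"y":0.27,"z":0,"wx":0,"wy":0,"wz":0},
    {"claw":1,"x":-0.08,"y":0.42,"z":0,"wx":0,"wy":0,"wz":0},
    {"claw":1,"x":-0.1,"y":0.57,"z":0,"wx":0,"wy":0,"wz":0},
    {"claw":1,"x":-0.13,"y":0.72,"z":0,"wx":0,"wy":0,"wz":0},
    {"claw":1,"x":-0.16,"y":0.87,"z":0,"wx":0,"wy":0,"wz":0},
    {"claw":1,"x":-0.19,"y":1,"z":0,"wx":0,"wy":0,"wz":0},
    {"claw":1,"x":-0.19,"y":1,"z":0,"wx":0,"wy":0,"wz":0}
  ]
}}

```text
time: 16.3
tool_pos: [0.6496, 0.0504, 0.1163]
tool_rot: [0.0, 0.727, 0.687, 0.0]
contact_force: [-0.1, 0.6, -0.2]
gripper_width: 0.401
```

```bash
python3 - <<'E'
from h import *
go((.6605,.050,.0305))
E
```

```text
t 16.3 pos [0.6496 0.0504 0.1163] yang -3.24 tilt [ 0. -0. -1.] w 0.401 F [-0.1  0.6 -0.2]
(0.6605, 0.05, 0.0305) units [0.002 0.109 0.858]
```

>>> {"method": "step_arm", "body": {
  "rows": [
    {"claw":1,"x":0,"y":0.06,"z":0.1,"wx":0,"wy":0,"wz":0},
    {"claw":1,"x":0,"y":0.11,"z":0.25,"wx":0,"wy":0,"wz":0},
    {"claw":1,"x":0,"y":0.11,"z":0.4,"wx":0,"wy":0,"wz":0},
    {"claw":1,"x":0,"y":0.11,"z":0.55,"wx":0,"wy":0,"wz":0},
    {"claw":1,"x":0,"y":0.11,"z":0.7,"wx":0,"wy":0,"wz":0},
    {"claw":1,"x":0,"y":0.11,"z":0.8,"wx":0,"wy":0,"wz":0},
    {"claw":1,"x":0,"y":0.11,"z":0.85,"wx":0,"wy":0,"wz":0},
    {"claw":1,"x":0,"y":0.11,"z":0.86,"wx":0,"wy":0,"wz":0}
  ]
}}

```text
time: 17.3
tool_pos: [0.6598, 0.0502, 0.0312]
tool_rot: [-0.0, 0.727, 0.687, -0.0]
contact_force: [-4.1, -0.7, 6.6]
gripper_width: 0.406
```

```bash
python3 - <<'E'
from h import *
go((.6605,.050,.0305))
E
```

```text
t 17.3 pos [0.6598 0.0502 0.0312] yang -3.21 tilt [-0. -0. -1.] w 0.406 F [-4.1 -0.7  6.6]
(0.6605, 0.05, 0.0305) units [-0.001  0.007  0.007]
```

>>> {"method": "step_arm", "body": {
  "rows": [
    {"claw":1,"x":0,"y":0,"z":-0.01,"wx":0,"wy":0,"wz":0},
    {"claw":0,"x":0,"y":0,"z":-0.01,"wx":0,"wy":0,"wz":0},
    {"claw":-0.8,"x":0,"y":0,"z":-0.01,"wx":0,"wy":0,"wz":0},
    {"claw":-1,"x":0,"y":0,"z":-0.01,"wx":0,"wy":0,"wz":0},
    {"claw":-1,"x":0,"y":0,"z":-0.1,"wx":0,"wy":0,"wz":0},
    {"claw":-1,"x":0,"y":0,"z":-0.3,"wx":0,"wy":0,"wz":0},
    {"claw":-1,"x":0,"y":0,"z":-0.55,"wx":0,"wy":0,"wz":0},
    {"claw":-1,"x":0,"y":0,"z":-0.8,"wx":0,"wy":0,"wz":0}
  ]
}}

```text
time: 18.3
tool_pos: [0.6604, 0.0502, 0.1131]
tool_rot: [0.001, 0.727, 0.687, 0.001]
contact_force: [0.2, -0.1, -0.1]
gripper_width: 1.0
```

```bash
python3 - <<'E'
from h import *
go((.451,-.116,.115))
f=grab_frame("side");cv2.imwrite("pics/s5.png",cv2.resize(f[100:280,120:360,::-1],None,fx=3,fy=3))
E
```

```text
t 18.3 pos [0.6604 0.0502 0.1131] yang -3.21 tilt [ 0.002 -0.    -1.   ] w 1.0 F [ 0.2 -0.1 -0.1]
(0.451, -0.116, 0.115) units [-1.776 -1.997 -0.024]
```

View pics/s5.png

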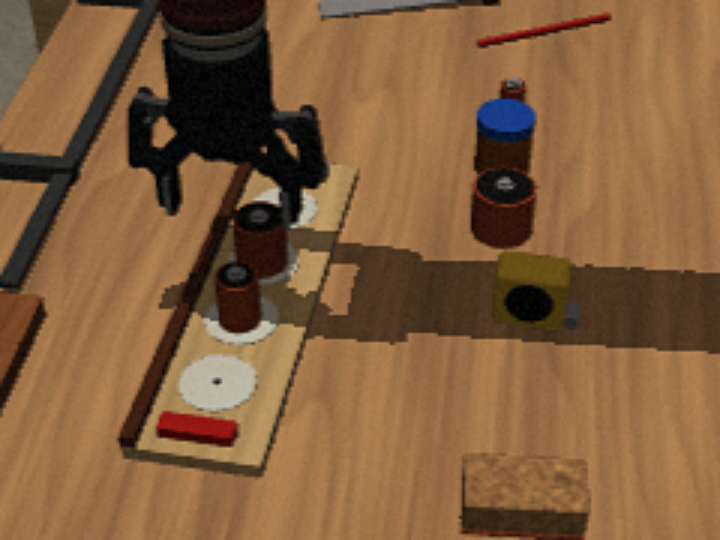

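Both drums stand on marks b and c (crop px 260,240 and 238,300). Next is drum_58.

>>> {"method": "step_arm", "body": {
  "rows": [
    {"claw":-1,"x":-0.1,"y":-0.12,"z":-0.02,"wx":0,"wy":0,"wz":0},
    {"claw":-1,"x":-0.22,"y":-0.25,"z":-0.02,"wx":0,"wy":0,"wz":0},
    {"claw":-1,"x":-0.34,"y":-0.38,"z":-0.02,"wx":0,"wy":0,"wz":0},
    {"claw":-1,"x":-0.46,"y":-0.52,"z":-0.02,"wx":0,"wy":0,"wz":0},
    {"claw":-1,"x":-0.58,"y":-0.65,"z":-0.02,"wx":0,"wy":0,"wz":0},
    {"claw":-1,"x":-0.7,"y":-0.78,"z":-0.02,"wx":0,"wy":0,"wz":0},
    {"claw":-1,"x":-0.8,"y":-0.9,"z":-0.02,"wx":0,"wy":0,"wz":0},
    {"claw":-1,"x":-0.9,"y":-1,"z":-0.02,"wx":0,"wy":0,"wz":0}
  ]
}}

```text
time: 19.35
tool_pos: [0.5541, -0.0347, 0.1123]
tool_rot: [0.0, 0.727, 0.687, 0.0]
contact_force: [-0.0, 0.1, -1.0]
gripper_width: 1.0
```

>>> {"method": "step_arm", "body": {
  "rows": [
    {"claw":-1,"x":-0.12,"y":-0.13,"z":0,"wx":0,"wy":0,"wz":0},
    {"claw":-1,"x":-0.25,"y":-0.27,"z":0,"wx":0,"wy":0,"wz":0},
    {"claw":-1,"x":-0.38,"y":-0.42,"z":0,"wx":0,"wy":0,"wz":0},
    {"claw":-1,"x":-0.5,"y":-0.57,"z":0,"wx":0,"wy":0,"wz":0},
    {"claw":-1,"x":-0.62,"y":-0.72,"z":0,"wx":0,"wy":0,"wz":0},
    {"claw":-1,"x":-0.75,"y":-0.87,"z":0,"wx":0,"wy":0,"wz":0},
    {"claw":-1,"x":-0.87,"y":-1,"z":0,"wx":0,"wy":0,"wz":0},
    {"claw":-1,"x":-0.87,"y":-1,"z":0,"wx":0,"wy":0,"wz":0}
  ]
}}

```text
time: 20.35
tool_pos: [0.4494, -0.1161, 0.1123]
tool_rot: [0.0, 0.727, 0.686, 0.0]
contact_force: [-0.3, -0.2, 0.7]
gripper_width: 0.999
```

```bash
python3 - <<'E'
from h import *
go((.451,-.116,.015))
E
```

```text
t 20.35 pos [ 0.4494 -0.1161  0.1123] yang -3.32 tilt [ 0. -0. -1.] w 0.999 F [-0.3 -0.2  0.7]
(0.451, -0.116, 0.015) units [0.002 0.016 0.973]
```

>>> {"method": "step_arm", "body": {
  "rows": [
    {"claw":-1,"x":0,"y":0.02,"z":0,"wx":0,"wy":0,"wz":0},
    {"claw":-1,"x":0,"y":0.02,"z":0.15,"wx":0,"wy":0,"wz":0},
    {"claw":-1,"x":0,"y":0.02,"z":0.35,"wx":0,"wy":0,"wz":0},
    {"claw":-1,"x":0,"y":0.02,"z":0.55,"wx":0,"wy":0,"wz":0},
    {"claw":-1,"x":0,"y":0.02,"z":0.75,"wx":0,"wy":0,"wz":0},
    {"claw":-1,"x":0,"y":0.02,"z":0.9,"wx":0,"wy":0,"wz":0},
    {"claw":-1,"x":0,"y":0.02,"z":0.97,"wx":0,"wy":0,"wz":0},
    {"claw":-1,"x":0,"y":0.02,"z":0.97,"wx":0,"wy":0,"wz":0}
  ]
}}

```text
time: 21.35
tool_pos: [0.4519, -0.1153, 0.0148]
tool_rot: [-0.0, 0.727, 0.687, -0.0]
contact_force: [0.7, 0.1, -0.2]
gripper_width: 1.005
```

>>> {"method": "step_arm", "body": {
  "rows": [
    {"claw":1,"x":0,"y":0,"z":0,"wx":0,"wy":0,"wz":0},
    {"claw":1,"x":0,"y":0,"z":0,"wx":0,"wy":0,"wz":0},
    {"claw":1,"x":0,"y":0,"z":0,"wx":0,"wy":0,"wz":0},
    {"claw":1,"x":0,"y":0,"z":0,"wx":0,"wy":0,"wz":0},
    {"claw":1,"x":0,"y":0,"z":0,"wx":0,"wy":0,"wz":0},
    {"claw":1,"x":0,"y":0,"z":0,"wx":0,"wy":0,"wz":0},
    {"claw":1,"x":0,"y":0,"z":-0.1,"wx":0,"wy":0,"wz":0},
    {"claw":1,"x":0,"y":0,"z":-0.3,"wx":0,"wy":0,"wz":0}
  ]
}}

```text
time: 22.35
tool_pos: [0.4506, -0.1148, 0.0444]
tool_rot: [-0.002, 0.727, 0.687, -0.001]
contact_force: [0.8, -0.5, -1.6]
gripper_width: 0.659
```

```bash
python3 - <<'E'
from h import *
go((.652,-.100,.115))
f=grab_frame("side");cv2.imwrite("pics/s6.png",cv2.resize(f[100:280,120:360,::-1],None,fx=3,fy=3))
E
```

```text
t 22.35 pos [ 0.4506 -0.1148  0.0444] yang -3.21 tilt [-0.003  0.002 -1.   ] w 0.659 F [ 0.8 -0.5 -1.6]
(0.652, -0.1, 0.115) units [ 0.261  2.    -0.713]
```

View pics/s6.png

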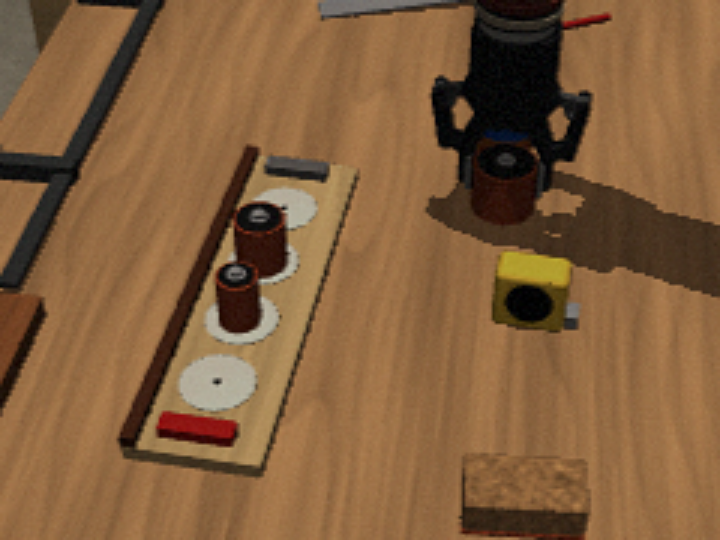

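>>> {"method": "step_arm", "body": {
  "rows": [
    {"claw":1,"x":0,"y":0.05,"z":-0.2,"wx":0,"wy":0,"wz":0},
    {"claw":1,"x":0.03,"y":0.15,"z":-0.4,"wx":0,"wy":0,"wz":0},
    {"claw":1,"x":0.06,"y":0.3,"z":-0.55,"wx":0,"wy":0,"wz":0},
    {"claw":1,"x":0.09,"y":0.45,"z":-0.65,"wx":0,"wy":0,"wz":0},
    {"claw":1,"x":0.12,"y":0.6,"z":-0.71,"wx":0,"wy":0,"wz":0},
    {"claw":1,"x":0.13,"y":0.75,"z":-0.71,"wx":0,"wy":0,"wz":0},
    {"claw":1,"x":0.13,"y":0.9,"z":-0.71,"wx":0,"wy":0,"wz":0},
    {"claw":1,"x":0.13,"y":1,"z":-0.71,"wx":0,"wy":0,"wz":0}
  ]
}}

```text
time: 23.4
tool_pos: [0.5533, -0.1081, 0.1156]
tool_rot: [-0.0, 0.727, 0.687, -0.0]
contact_force: [-0.5, -0.1, -2.3]
gripper_width: 0.662
```

>>> {"method": "step_arm", "body": {
  "rows": [
    {"claw":1,"x":0.02,"y":0.13,"z":0,"wx":0,"wy":0,"wz":0},
    {"claw":1,"x":0.04,"y":0.27,"z":0,"wx":0,"wy":0,"wz":0},
    {"claw":1,"x":0.06,"y":0.42,"z":0,"wx":0,"wy":0,"wz":0},
    {"claw":1,"x":0.08,"y":0.57,"z":0,"wx":0,"wy":0,"wz":0},
    {"claw":1,"x":0.1,"y":0.72,"z":0,"wx":0,"wy":0,"wz":0},
    {"claw":1,"x":0.12,"y":0.87,"z":0,"wx":0,"wy":0,"wz":0},
    {"claw":1,"x":0.12,"y":0.98,"z":0,"wx":0,"wy":0,"wz":0},
    {"claw":1,"x":0.12,"y":1,"z":0,"wx":0,"wy":0,"wz":0}
  ]
}}

```text
time: 24.4
tool_pos: [0.6539, -0.1017, 0.1162]
tool_rot: [-0.0, 0.727, 0.687, -0.0]
contact_force: [0.7, -0.2, -1.3]
gripper_width: 0.661
```

```bash
python3 - <<'E'
from h import *
go((.652,-.100,.031))
f=grab_frame("top");cv2.imwrite("pics/t1.png",cv2.resize(f[110:240,90:390,::-1],None,fx=2.6,fy=2.6));cv2.imwrite("pics/t1raw.png",f[:,:,::-1])
E
```

```text
t 24.4 pos [ 0.6539 -0.1017  0.1162] yang -3.2 tilt [-0. -0. -1.] w 0.661 F [ 0.7 -0.2 -1.3]
(0.652, -0.1, 0.031) units [ 0.016 -0.019  0.852]
```

View pics/t1.png

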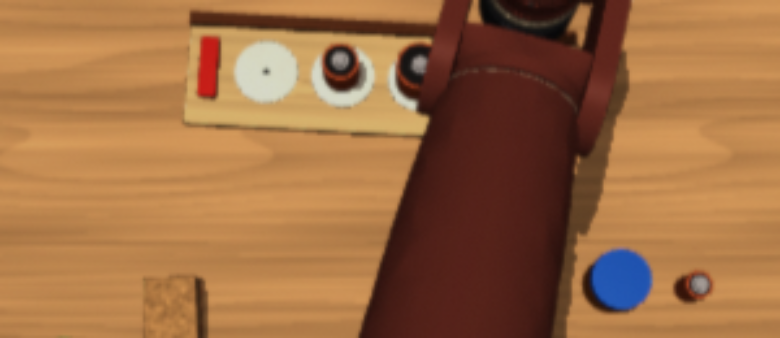

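```bash
python3 - <<'E'
from h import *
im=cv2.imread("pics/t1raw.png");hsv=cv2.cvtColor(im,cv2.COLOR_BGR2HSV)
S,V=hsv[:,:,1].astype(int),hsv[:,:,2]
m=(S<60)&(V>80)&(V<170); m[:120]=0;m[145:]=0;m[:,:200]=0;m[:,262:]=0
blobs("top",m,.068,8,200)
print(proj("top",(.6605,.05,.068)),proj("top",(.656,-.025,.068)))
E
```

```text
top [218 130   6   7  35] [220.4 132.8] [0.661  0.0504 0.068 ]
top [248 131   6   7  31] [250.8 134.2] [ 0.6574 -0.0235  0.068 ]
top [225 134   6  11  20] [228.6 139.4] [0.6442 0.0304 0.068 ]
(np.float64(220.60121003737595), np.float64(132.9567904618168)) (np.float64(251.40737463249687), np.float64(134.76914853976177))
```

>>> {"method": "step_arm", "body": {
  "rows": [
    {"claw":1,"x":0.02,"y":-0.02,"z":0.1,"wx":0,"wy":0,"wz":0},
    {"claw":1,"x":0.02,"y":-0.02,"z":0.25,"wx":0,"wy":0,"wz":0},
    {"claw":1,"x":0.02,"y":-0.02,"z":0.4,"wx":0,"wy":0,"wz":0},
    {"claw":1,"x":0.02,"y":-0.02,"z":0.55,"wx":0,"wy":0,"wz":0},
    {"claw":1,"x":0.02,"y":-0.02,"z":0.7,"wx":0,"wy":0,"wz":0},
    {"claw":1,"x":0.02,"y":-0.02,"z":0.8,"wx":0,"wy":0,"wz":0},
    {"claw":1,"x":0.02,"y":-0.02,"z":0.84,"wx":0,"wy":0,"wz":0},
    {"claw":1,"x":0.02,"y":-0.02,"z":0.85,"wx":0,"wy":0,"wz":0}
  ]
}}

```text
time: 25.45
tool_pos: [0.6518, -0.0997, 0.0317]
tool_rot: [0.0, 0.727, 0.687, 0.0]
contact_force: [0.2, -0.9, -1.8]
gripper_width: 0.665
```

```bash
python3 - <<'E'
from h import *
go((.652,-.100,.031))
E
```

```text
t 25.45 pos [ 0.6518 -0.0997  0.0317] yang -3.21 tilt [ 0.001 -0.    -1.   ] w 0.665 F [ 0.2 -0.9 -1.8]
(0.652, -0.1, 0.031) units [-0.002  0.002  0.007]
```

>>> {"method": "step_arm", "body": {
  "rows": [
    {"claw":1,"x":0,"y":0,"z":0.01,"wx":0,"wy":0,"wz":0},
    {"claw":-0.5,"x":0,"y":0,"z":0.01,"wx":0,"wy":0,"wz":0},
    {"claw":-1,"x":0,"y":0,"z":0.01,"wx":0,"wy":0,"wz":0},
    {"claw":-1,"x":0,"y":0,"z":0.01,"wx":0,"wy":0,"wz":0},
    {"claw":-1,"x":0,"y":0,"z":-0.1,"wx":0,"wy":0,"wz":0},
    {"claw":-1,"x":0,"y":0,"z":-0.3,"wx":0,"wy":0,"wz":0},
    {"claw":-1,"x":0,"y":0,"z":-0.55,"wx":0,"wy":0,"wz":0},
    {"claw":-1,"x":0,"y":0,"z":-0.83,"wx":0,"wy":0,"wz":0}
  ]
}}

```text
time: 26.45
tool_pos: [0.6517, -0.0997, 0.1168]
tool_rot: [0.001, 0.727, 0.687, 0.0]
contact_force: [0.3, -0.2, 0.5]
gripper_width: 1.001
```

```bash
python3 - <<'E'
from h import *
go((.451,-.283,.115))
f=grab_frame("side");cv2.imwrite("pics/s7.png",cv2.resize(f[100:280,120:360,::-1],None,fx=3,fy=3))
E
```

```text
t 26.45 pos [ 0.6517 -0.0997  0.1168] yang -3.21 tilt [ 0.001 -0.    -1.   ] w 1.001 F [ 0.3 -0.2  0.5]
(0.451, -0.283, 0.115) units [-1.942 -1.901  0.016]
```

View pics/s7.png

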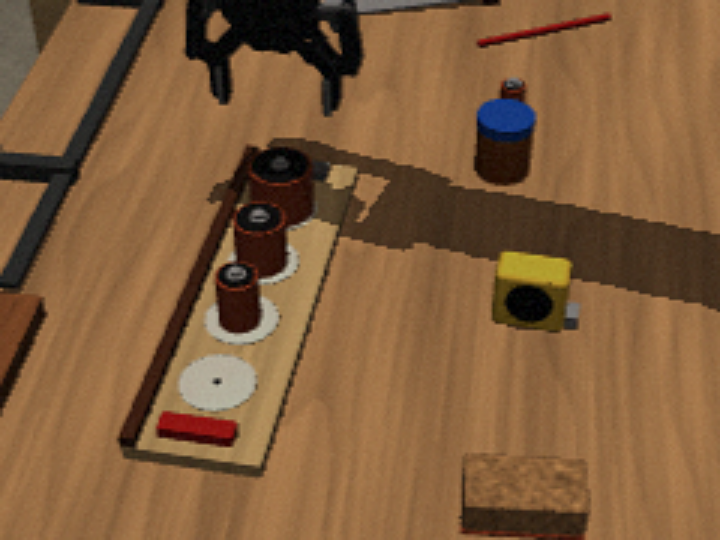

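>>> {"method": "step_arm", "body": {
  "rows": [
    {"claw":-1,"x":-0.1,"y":-0.1,"z":0,"wx":0,"wy":0,"wz":0},
    {"claw":-1,"x":-0.23,"y":-0.22,"z":0,"wx":0,"wy":0,"wz":0},
    {"claw":-1,"x":-0.36,"y":-0.35,"z":0,"wx":0,"wy":0,"wz":0},
    {"claw":-1,"x":-0.5,"y":-0.48,"z":0,"wx":0,"wy":0,"wz":0},
    {"claw":-1,"x":-0.63,"y":-0.61,"z":0,"wx":0,"wy":0,"wz":0},
    {"claw":-1,"x":-0.76,"y":-0.74,"z":0,"wx":0,"wy":0,"wz":0},
    {"claw":-1,"x":-0.88,"y":-0.86,"z":0,"wx":0,"wy":0,"wz":0},
    {"claw":-1,"x":-1,"y":-0.97,"z":0,"wx":0,"wy":0,"wz":0}
  ]
}}

```text
time: 27.5
tool_pos: [0.5481, -0.1948, 0.1144]
tool_rot: [0.0, 0.727, 0.687, 0.0]
contact_force: [1.0, 0.0, 0.5]
gripper_width: 1.004
```

>>> {"method": "step_arm", "body": {
  "rows": [
    {"claw":-1,"x":-0.13,"y":-0.13,"z":0,"wx":0,"wy":0,"wz":0},
    {"claw":-1,"x":-0.26,"y":-0.26,"z":0,"wx":0,"wy":0,"wz":0},
    {"claw":-1,"x":-0.4,"y":-0.4,"z":0,"wx":0,"wy":0,"wz":0},
    {"claw":-1,"x":-0.54,"y":-0.54,"z":0,"wx":0,"wy":0,"wz":0},
    {"claw":-1,"x":-0.68,"y":-0.68,"z":0,"wx":0,"wy":0,"wz":0},
    {"claw":-1,"x":-0.82,"y":-0.82,"z":0,"wx":0,"wy":0,"wz":0},
    {"claw":-1,"x":-0.94,"y":-0.93,"z":0,"wx":0,"wy":0,"wz":0},
    {"claw":-1,"x":-0.94,"y":-0.93,"z":0,"wx":0,"wy":0,"wz":0}
  ]
}}

```text
time: 28.5
tool_pos: [0.4501, -0.2835, 0.1143]
tool_rot: [0.0, 0.727, 0.686, 0.0]
contact_force: [0.4, 0.0, -0.6]
gripper_width: 1.001
```

```bash
python3 - <<'E'
from h import *
go((.451,-.283,.015))
E
```

```text
t 28.5 pos [ 0.4501 -0.2835  0.1143] yang -3.31 tilt [ 0.  0. -1.] w 1.001 F [ 0.4  0.  -0.6]
(0.451, -0.283, 0.015) units [0.005 0.009 0.993]
```

>>> {"method": "step_arm", "body": {
  "rows": [
    {"claw":-1,"x":0,"y":0.01,"z":0,"wx":0,"wy":0,"wz":0},
    {"claw":-1,"x":0,"y":0.01,"z":0.15,"wx":0,"wy":0,"wz":0},
    {"claw":-1,"x":0,"y":0.01,"z":0.35,"wx":0,"wy":0,"wz":0},
    {"claw":-1,"x":0,"y":0.01,"z":0.55,"wx":0,"wy":0,"wz":0},
    {"claw":-1,"x":0,"y":0.01,"z":0.75,"wx":0,"wy":0,"wz":0},
    {"claw":-1,"x":0,"y":0.01,"z":0.9,"wx":0,"wy":0,"wz":0},
    {"claw":-1,"x":0,"y":0.01,"z":0.99,"wx":0,"wy":0,"wz":0},
    {"claw":-1,"x":0,"y":0.01,"z":0.99,"wx":0,"wy":0,"wz":0}
  ]
}}

```text
time: 29.5
tool_pos: [0.4515, -0.2823, 0.0145]
tool_rot: [-0.001, 0.727, 0.687, -0.0]
contact_force: [-0.8, -1.0, 1.1]
gripper_width: 0.997
```

>>> {"method": "step_arm", "body": {
  "rows": [
    {"claw":1,"x":0,"y":0,"z":0,"wx":0,"wy":0,"wz":0},
    {"claw":1,"x":0,"y":0,"z":0,"wx":0,"wy":0,"wz":0},
    {"claw":1,"x":0,"y":0,"z":0,"wx":0,"wy":0,"wz":0},
    {"claw":1,"x":0,"y":0,"z":0,"wx":0,"wy":0,"wz":0},
    {"claw":1,"x":0,"y":0,"z":0,"wx":0,"wy":0,"wz":0},
    {"claw":1,"x":0,"y":0,"z":0,"wx":0,"wy":0,"wz":0},
    {"claw":1,"x":0,"y":0,"z":-0.1,"wx":0,"wy":0,"wz":0},
    {"claw":1,"x":0,"y":0,"z":-0.3,"wx":0,"wy":0,"wz":0}
  ]
}}

```text
time: 30.5
tool_pos: [0.4505, -0.2817, 0.0443]
tool_rot: [-0.002, 0.727, 0.687, -0.0]
contact_force: [-0.7, -0.9, -0.8]
gripper_width: 0.286
```

>>> {"method": "step_arm", "body": {
  "rows": [
    {"claw":1,"x":0,"y":0,"z":-0.2,"wx":0,"wy":0,"wz":0},
    {"claw":1,"x":0,"y":0,"z":-0.4,"wx":0,"wy":0,"wz":0},
    {"claw":1,"x":0,"y":0,"z":-0.6,"wx":0,"wy":0,"wz":0},
    {"claw":1,"x":0.05,"y":0.05,"z":-0.75,"wx":0,"wy":0,"wz":0},
    {"claw":1,"x":0.15,"y":0.15,"z":-0.85,"wx":0,"wy":0,"wz":0},
    {"claw":1,"x":0.25,"y":0.25,"z":-0.9,"wx":0,"wy":0,"wz":0},
    {"claw":1,"x":0.35,"y":0.35,"z":-0.9,"wx":0,"wy":0,"wz":0},
    {"claw":1,"x":0.45,"y":0.45,"z":-0.9,"wx":0,"wy":0,"wz":0}
  ]
}}

```text
time: 31.5
tool_pos: [0.4997, -0.2391, 0.1345]
tool_rot: [-0.001, 0.726, 0.687, -0.0]
contact_force: [-0.1, -0.8, -1.2]
gripper_width: 0.285
```

```bash
python3 - <<'E'
from h import *
go((.6645,.1255,.134))
f=grab_frame("side");cv2.imwrite("pics/s8.png",cv2.resize(f[60:260,120:360,::-1],None,fx=3,fy=3))
E
```

```text
t 31.5 pos [ 0.4997 -0.2391  0.1345] yang -3.18 tilt [-0.001  0.001 -1.   ] w 0.285 F [-0.1 -0.8 -1.2]
(0.6645, 0.1255, 0.134) units [3.732 1.443 0.006]
```

View pics/s8.png

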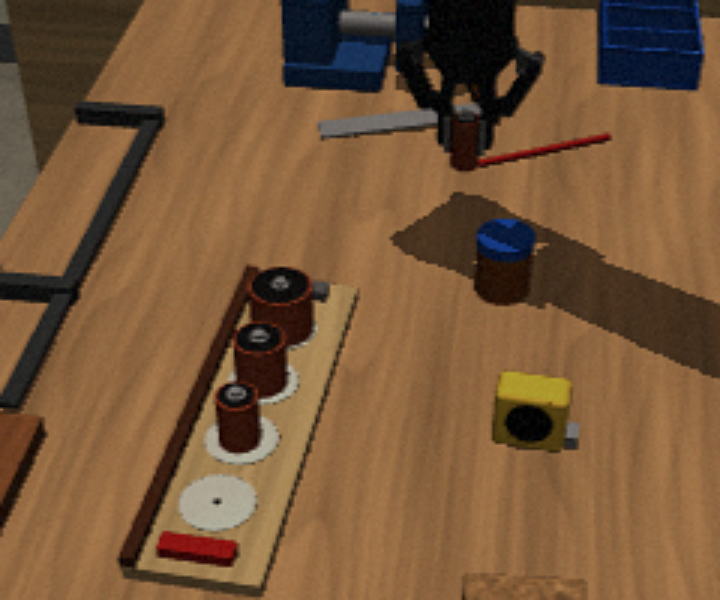

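>>> {"method": "step_arm", "body": {
  "rows": [
    {"claw":1,"x":0.12,"y":0.05,"z":0,"wx":0,"wy":0,"wz":0},
    {"claw":1,"x":0.25,"y":0.1,"z":0,"wx":0,"wy":0,"wz":0},
    {"claw":1,"x":0.38,"y":0.15,"z":0,"wx":0,"wy":0,"wz":0},
    {"claw":1,"x":0.5,"y":0.2,"z":0,"wx":0,"wy":0,"wz":0},
    {"claw":1,"x":0.63,"y":0.25,"z":0,"wx":0,"wy":0,"wz":0},
    {"claw":1,"x":0.75,"y":0.3,"z":0,"wx":0,"wy":0,"wz":0},
    {"claw":1,"x":0.88,"y":0.34,"z":0,"wx":0,"wy":0,"wz":0},
    {"claw":1,"x":1,"y":0.38,"z":0,"wx":0,"wy":0,"wz":0}
  ]
}}

```text
time: 32.55
tool_pos: [0.5431, -0.1417, 0.1353]
tool_rot: [-0.0, 0.727, 0.687, 0.0]
contact_force: [0.3, -0.4, -0.4]
gripper_width: 0.291
```

>>> {"method": "step_arm", "body": {
  "rows": [
    {"claw":1,"x":0.12,"y":0.05,"z":0,"wx":0,"wy":0,"wz":0},
    {"claw":1,"x":0.25,"y":0.1,"z":0,"wx":0,"wy":0,"wz":0},
    {"claw":1,"x":0.38,"y":0.15,"z":0,"wx":0,"wy":0,"wz":0},
    {"claw":1,"x":0.5,"y":0.2,"z":0,"wx":0,"wy":0,"wz":0},
    {"claw":1,"x":0.63,"y":0.25,"z":0,"wx":0,"wy":0,"wz":0},
    {"claw":1,"x":0.75,"y":0.3,"z":0,"wx":0,"wy":0,"wz":0},
    {"claw":1,"x":0.88,"y":0.34,"z":0,"wx":0,"wy":0,"wz":0},
    {"claw":1,"x":1,"y":0.38,"z":0,"wx":0,"wy":0,"wz":0}
  ]
}}

```text
time: 33.55
tool_pos: [0.5866, -0.044, 0.1353]
tool_rot: [-0.0, 0.727, 0.687, -0.0]
contact_force: [-0.0, 0.9, -1.6]
gripper_width: 0.289
```

>>> {"method": "step_arm", "body": {
  "rows": [
    {"claw":1,"x":0.12,"y":0.05,"z":0,"wx":0,"wy":0,"wz":0},
    {"claw":1,"x":0.25,"y":0.1,"z":0,"wx":0,"wy":0,"wz":0},
    {"claw":1,"x":0.38,"y":0.15,"z":0,"wx":0,"wy":0,"wz":0},
    {"claw":1,"x":0.5,"y":0.2,"z":0,"wx":0,"wy":0,"wz":0},
    {"claw":1,"x":0.63,"y":0.25,"z":0,"wx":0,"wy":0,"wz":0},
    {"claw":1,"x":0.75,"y":0.3,"z":0,"wx":0,"wy":0,"wz":0},
    {"claw":1,"x":0.88,"y":0.34,"z":0,"wx":0,"wy":0,"wz":0},
    {"claw":1,"x":1,"y":0.38,"z":0,"wx":0,"wy":0,"wz":0}
  ]
}}

```text
time: 34.55
tool_pos: [0.6301, 0.0537, 0.1353]
tool_rot: [-0.0, 0.727, 0.687, -0.0]
contact_force: [-0.0, 0.2, -0.5]
gripper_width: 0.29
```

>>> {"method": "step_arm", "body": {
  "rows": [
    {"claw":1,"x":0.12,"y":0.05,"z":0,"wx":0,"wy":0,"wz":0},
    {"claw":1,"x":0.25,"y":0.1,"z":0,"wx":0,"wy":0,"wz":0},
    {"claw":1,"x":0.38,"y":0.15,"z":0,"wx":0,"wy":0,"wz":0},
    {"claw":1,"x":0.5,"y":0.2,"z":0,"wx":0,"wy":0,"wz":0},
    {"claw":1,"x":0.6,"y":0.25,"z":0,"wx":0,"wy":0,"wz":0},
    {"claw":1,"x":0.68,"y":0.3,"z":0.05,"wx":0,"wy":0,"wz":0},
    {"claw":1,"x":0.71,"y":0.3,"z":0.1,"wx":0,"wy":0,"wz":0},
    {"claw":1,"x":0.71,"y":0.3,"z":0.1,"wx":0,"wy":0,"wz":0}
  ]
}}

```text
time: 35.55
tool_pos: [0.6631, 0.122, 0.1241]
tool_rot: [-0.001, 0.727, 0.687, -0.001]
contact_force: [0.2, 0.0, -1.3]
gripper_width: 0.288
```

```bash
python3 - <<'E'
from h import *
go((.6645,.1255,.0305))
E
```

```text
t 35.55 pos [0.6631 0.122  0.1241] yang -3.2 tilt [-0.002 -0.    -1.   ] w 0.288 F [ 0.2  0.  -1.3]
(0.6645, 0.1255, 0.0305) units [0.036 0.014 0.936]
```

>>> {"method": "step_arm", "body": {
  "rows": [
    {"claw":1,"x":0.04,"y":0.01,"z":0.15,"wx":0,"wy":0,"wz":0},
    {"claw":1,"x":0.04,"y":0.01,"z":0.3,"wx":0,"wy":0,"wz":0},
    {"claw":1,"x":0.04,"y":0.01,"z":0.45,"wx":0,"wy":0,"wz":0},
    {"claw":1,"x":0.04,"y":0.01,"z":0.6,"wx":0,"wy":0,"wz":0},
    {"claw":1,"x":0.04,"y":0.01,"z":0.75,"wx":0,"wy":0,"wz":0},
    {"claw":1,"x":0.04,"y":0.01,"z":0.86,"wx":0,"wy":0,"wz":0},
    {"claw":1,"x":0.04,"y":0.01,"z":0.92,"wx":0,"wy":0,"wz":0},
    {"claw":1,"x":0.04,"y":0.01,"z":0.93,"wx":0,"wy":0,"wz":0}
  ]
}}

```text
time: 36.55
tool_pos: [0.6649, 0.126, 0.0319]
tool_rot: [-0.0, 0.727, 0.687, -0.0]
contact_force: [0.4, -0.7, -0.3]
gripper_width: 0.287
```

```bash
python3 - <<'E'
from h import *
go((.6645,.1255,.0305))
E
```

```text
t 36.55 pos [0.6649 0.126  0.0319] yang -3.21 tilt [-0. -0. -1.] w 0.287 F [ 0.4 -0.7 -0.3]
(0.6645, 0.1255, 0.0305) units [-0.005 -0.004  0.014]
```

Lower 1 mm, release, lift, then move away for the check.

>>> {"method": "step_arm", "body": {
  "rows": [
    {"claw":1,"x":0,"y":0,"z":0.01,"wx":0,"wy":0,"wz":0},
    {"claw":1,"x":0,"y":0,"z":0.01,"wx":0,"wy":0,"wz":0},
    {"claw":0,"x":0,"y":0,"z":0.01,"wx":0,"wy":0,"wz":0},
    {"claw":-1,"x":0,"y":0,"z":0.01,"wx":0,"wy":0,"wz":0},
    {"claw":-1,"x":0,"y":0,"z":0.01,"wx":0,"wy":0,"wz":0},
    {"claw":-1,"x":0,"y":0,"z":-0.2,"wx":0,"wy":0,"wz":0},
    {"claw":-1,"x":0,"y":0,"z":-0.5,"wx":0,"wy":0,"wz":0},
    {"claw":-1,"x":0,"y":0,"z":-0.8,"wx":0,"wy":0,"wz":0}
  ]
}}

```text
time: 37.55
tool_pos: [0.6654, 0.126, 0.1149]
tool_rot: [0.0, 0.727, 0.687, 0.001]
contact_force: [0.6, 0.3, -0.1]
gripper_width: 1.0
```

>>> {"method": "step_arm", "body": {
  "rows": [
    {"claw":-1,"x":0,"y":0,"z":-0.1,"wx":0,"wy":0,"wz":0},
    {"claw":-1,"x":0.1,"y":-0.1,"z":-0.3,"wx":0,"wy":0,"wz":0},
    {"claw":-1,"x":0.3,"y":-0.2,"z":-0.5,"wx":0,"wy":0,"wz":0},
    {"claw":-1,"x":0.5,"y":-0.4,"z":-0.6,"wx":0,"wy":0,"wz":0},
    {"claw":-1,"x":0.65,"y":-0.5,"z":-0.7,"wx":0,"wy":0,"wz":0},
    {"claw":-1,"x":0.8,"y":-0.6,"z":-0.7,"wx":0,"wy":0,"wz":0},
    {"claw":-1,"x":0.95,"y":-0.7,"z":-0.7,"wx":0,"wy":0,"wz":0},
    {"claw":-1,"x":1,"y":-0.7,"z":-0.7,"wx":0,"wy":0,"wz":0}
  ]
}}

```text
time: 38.55
tool_pos: [0.5997, 0.2308, 0.1814]
tool_rot: [-0.0, 0.726, 0.687, -0.001]
contact_force: [0.3, -0.3, 0.1]
gripper_width: 0.999
```

>>> {"method": "step_arm", "body": {
  "rows": [
    {"claw":-1,"x":0.12,"y":0,"z":0,"wx":0,"wy":0,"wz":0},
    {"claw":-1,"x":0.25,"y":0,"z":0,"wx":0,"wy":0,"wz":0},
    {"claw":-1,"x":0.4,"y":0,"z":0,"wx":0,"wy":0,"wz":0},
    {"claw":-1,"x":0.55,"y":0,"z":0,"wx":0,"wy":0,"wz":0},
    {"claw":-1,"x":0.7,"y":0,"z":0,"wx":0,"wy":0,"wz":0},
    {"claw":-1,"x":0.85,"y":0,"z":0,"wx":0,"wy":0,"wz":0},
    {"claw":-1,"x":1,"y":0,"z":0,"wx":0,"wy":0,"wz":0},
    {"claw":-1,"x":1,"y":0,"z":0,"wx":0,"wy":0,"wz":0}
  ]
}}

```text
time: 39.55
tool_pos: [0.6062, 0.3307, 0.1822]
tool_rot: [-0.0, 0.726, 0.688, -0.0]
contact_force: [0.5, -0.5, 0.0]
gripper_width: 0.996
```

```bash
python3 - <<'E'
from h import *
go()
f=grab_frame("top")[:,:,::-1].copy();g=grab_frame("side")[:,:,::-1].copy()
a=cv2.resize(f[110:240,90:390],None,fx=2.6,fy=2.6);cv2.imwrite("pics/t9.png",a)
cv2.imwrite("pics/s9.png",cv2.resize(g[100:280,120:360],None,fx=3,fy=3))
hsv=cv2.cvtColor(f,cv2.COLOR_BGR2HSV);H=hsv[:,:,0];S,V=hsv[:,:,1].astype(int),hsv[:,:,2]
m=(S<60)&(V>80)&(V<170); m[:122]=0;m[147:]=0;m[:,:180]=0;m[:,300:]=0
blobs("top",m,.068,20,200)
blobs("top",(H>100)&(H<125)&(S>120),.065,300,500)
hsv=cv2.cvtColor(g,cv2.COLOR_BGR2HSV);S,V=hsv[:,:,1].astype(int),hsv[:,:,2]
m=(S<70)&(V>70)&(V<180); m[:140]=0;m[225:]=0;m[:,:175]=0;m[:,225:]=0
blobs("side",m,.068,6,60)
E
```

```text
t 39.55 pos [0.6062 0.3307 0.1822] yang -3.13 tilt [-0. -0. -1.] w 0.996 F [ 0.5 -0.5  0. ]
top [187 128   6   7  33] [189.5 130.6] [0.6663 0.1257 0.068 ]
top [218 130   6   7  34] [220.5 132.7] [0.6611 0.0502 0.068 ]
top [248 131   7   7  35] [251.3 134.3] [ 0.6571 -0.0248  0.068 ]
top [187 132  13  10  32] [195.7 137.5] [0.649  0.1104 0.068 ]
top [280 133   6   7  35] [282.3 136.1] [ 0.6528 -0.1005  0.068 ]
top [215 134  16  12  34] [225.9 141.3] [0.6396 0.037  0.068 ]
top [258 137   5  10  20] [260.5 142.1] [ 0.6376 -0.047   0.068 ]
top [317 206  23  23 421] [328.2 217.2] [ 0.4543 -0.2065  0.065 ]
side [210 152   6   4  19] [212.8 153.7] [ 0.6529 -0.0992  0.068 ]
```

View pics/t9.png

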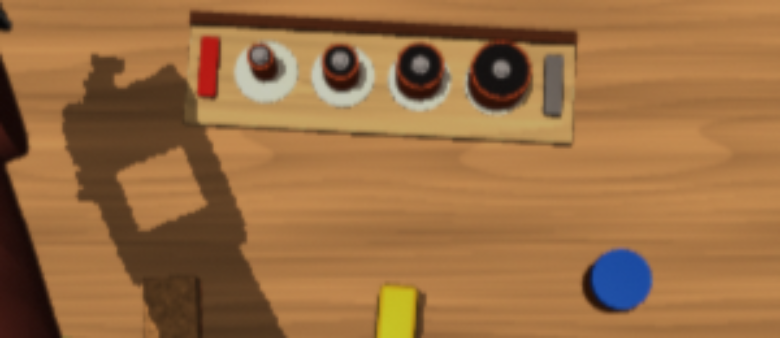

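View pics/s9.png

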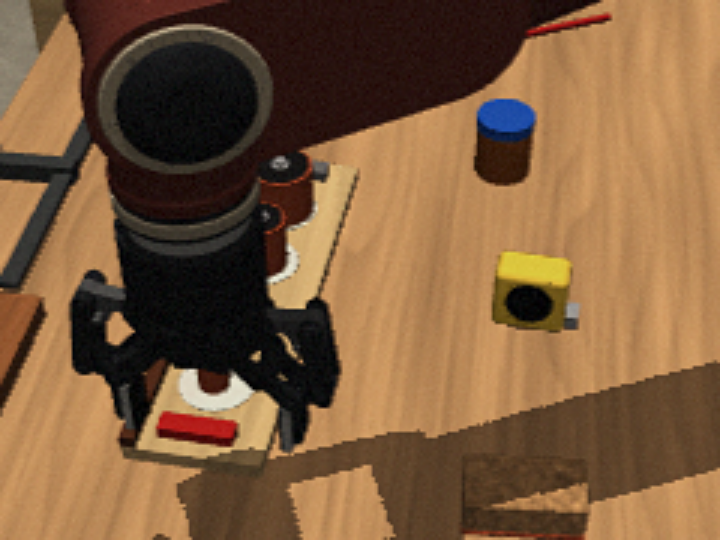

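The top view shows all four drums standing on their marks in order, with the 26 mm one next to the red stop at crop px (262,58). Each is within about 2 mm of its mark, and the jar (620,280) hasn't moved. I'm handing the job in.

```bash
python3 -c "
from plant import *
print(job_done())"
```

```text
the job is handed in; nothing more can be done
None
```

All four drums are on the board and released, and the job was handed in at about 39.7 s of the 96 s allowed. From the red stop at the +y end, they stand in order: 26 mm on mark d, 36 mm on c, 46 mm on b and 58 mm on a.

- **Centring:** in the last top view, each drum's nut was within about 2 mm of its mark centre (the limit is 12 mm).
- **Upright:** all four looked upright in that view.
- **Jar:** it is upright, and its measured position matches the first picture to 0.1 mm.
- **Arm:** the gripper was fully open and clear of everything, with contact force near zero.
- **What the last checks missed:** in the final side picture the arm hid most of the row. That view confirmed only the 58 mm drum; the 36 and 46 mm drums were seen upright in earlier side views. The 26 mm drum after release rests on the top view alone.

The highest force I read was about 8 N, when the 36 mm drum touched the board.

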